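# Swing the comb arm over the soap dish

### The job

The wet comb is dripping on the tiles. Swing the stiff chrome arm that carries it, for instance by its black knob, until the lower end of the comb hangs over the middle of the white soap dish, and let go so that it stays there. Leave the dish and the other things in the niche where they stand.

Things in the scene. Friction and masses are not known exactly. Their poses are not given: they have to be found in the camera images.
- post: Fixed chrome post of the swing arm, standing on the tiled ledge (ledge surface z = 0): round foot 84 mm across, 14 mm high, column 22 mm across. Origin: centre of the underside of its foot. Its place and yaw vary.
- shoulder (a point): Point on the upright axis of the arm's first joint, on the post's axis, 187 mm above the ledge, at mid-height of the lower link.
- elbow (a point): Point on the upright axis of the arm's second joint, 160 mm level distance from the shoulder, 203 mm above the ledge, at mid-height of the upper link.
- knob (a point): Centre of the upright black grip knob on the arm's free end, 150 mm level distance from the elbow, 241 mm above the ledge: a cylinder 32 mm across, 50 mm high (216 to 266 mm above the ledge) that spins freely on its upright axis, so a gripper holding it need not turn with the arm. The upper link below it (18 mm wide, round end 28 mm) has its top at 210 mm. The arm moves only level.
- comb_tip (a point): Centre of the lower end of the green comb, 61 mm above the ledge, straight below the knob. The comb (34 mm wide, 4 mm thick, hanging upright, 61 to 183 mm above the ledge) is fixed in a chrome spring clip under the free end of the arm and moves with it.
- lower_link (a joint): First joint (upright axis at the shoulder), rad. Grows anticlockwise seen from above. At 0 the lower link points to the robot's left and slightly away (1.9 rad clockwise from the post's own -x). Range -0.5 to 2.5; starts within 0.12 of 0. Stiff: friction 0.5 N m, no spring, stays where it is left.
- upper_link (a joint): Second joint (upright axis at the elbow), rad. Grows anticlockwise seen from above. At 0 the upper link is bent 1.4 rad anticlockwise from the lower link's line. Range -1.4 (straight) to 0.9 (knob 310 to 127 mm from the post's axis); starts within 0.2 of 0. Stiff: friction 0.4 N m, no spring, stays where it is left. Pushing the knob takes about 3 to 8 N.
- dish: White ceramic soap dish, empty and loose on the ledge, a rectangular tray 140 mm (its x) by 110 mm (its y), 28 mm high, walls 6 mm. Origin: centre of its underside. It may stand to the left or the right in front of the post, always within the knob's reach, 160 to 230 mm from the post's axis.
- pumice: Grey pumice stone, loose, 85 x 55 x 36 mm; origin: centre of its underside. It stands on the side of the post where the dish is not. Low enough for the comb to pass over.
- shampoo: Closed teal shampoo bottle with white cap, loose, upright, 44 x 66 mm, 180 mm high, out of the arm's way to the right; origin: centre of its underside.
- nail_brush: Nail brush with stainless steel back and handle, loose, bristles down, 95 x 40 x 44 mm, to the left; origin: centre of its underside. Low enough for the comb to pass over.
Mind the look-alikes: they are no part of the job. Of the things that look like the dish, take the one that is farthest to the robot's left at the start.

How it is judged:
By the outcome, as a careful person would: the job done as asked, in the order asked, and still so for the second after the job is handed in, with the robot touching nothing.
It also fails if it takes over 40 s, if anything falls off the work surface, if the arm or the gripper's body presses on something with over 40 N, if the wrist force passes 120 N, or if a joint passes its speed limit or range.

### The arm

A 6-joint arm with a two-finger parallel gripper is mounted at the origin on the work surface. World frame = base frame: x ahead of the robot, y to its left, z up, the work surface at z = 0. Lengths are in m, angles in rad, forces in N, time in s.
With the tool pointing down it reaches from about 0.25 to 0.85 m from the base axis. Payload 12.5 kg.
Tool frame: the origin (TCP) lies midway between the tips of the shut fingers; the grasp point (between the pads) lies 19 mm behind it; z points along the fingers, y is the direction in which the jaws open and shut (so a half turn about z gives the same grasp; the last joint's range is limited). The gripper opens to 93 mm and grips with 3 to 60 N. Pads are 15 mm wide; open, the fingers measure 128 mm over their backs; the gripper's body (75 mm by 188 mm) begins 65 mm behind the grasp point.
Start: joints at [-1.246, 0.351, 1.652, -0, 1.139, -0.085], TCP at [0.219, -0.504, 0.219] pointing down, gripper open.
Joint ranges: [-2.75, 2.75], [-0.79, 2.1], [0.01, 2.65], [-1.57, 4.71], [0.07, 3.14], [-2.87, 2.87]. Speed limits (rad/s): [2.22, 2.22, 2.79, 3.14, 3.14, 3.14].

### API

Orientations are given as a 3x3 rotation matrix whose columns are the frame's x, y, z axes.
In Python, from plant import bot gives the robot as it stands.
- The arm moves only by the tool move_arm, never from a script. Its argument "deltas" is a list of rows, each an object with "slide": the shift along the world's x, y, z scaled (see below), a list of three; "rot": the turn, a rotation vector about the world's x, y, z scaled (see below), a list of three. A call has 1 to 10 rows; each row is the pose to reach, as a shift and turn from the pose commanded when the call began; what a row does not reach only later rows make up. The controller multiplies each number of a shift by 100 cm and each number of a turn by 1.5 rad. A row lasts 1/8 s, in which the tool goes at most 62.5 mm and 10.7 degrees, less where a joint would pass 70% of its speed; a pose out of reach is approached as far as the arm can. A call with a number of a shift or a turn outside -1 to 1 is refused whole. A call with a gripper value outside its range is refused whole. "grip" is the opening, from -1 (shut) to 1 (fully open), set as the call begins (left out, the last holds). The fingers move at their own pace and stop on an object; "force" is the grip in N (left out, the last holds). Time passes only in rows, so rows that repeat a pose let the fingers close. It gives the time, the measured TCP pose, the force and the opening at its end, in the units of the state.
- bot.get_obs(): the state, without advancing time (a new reading comes with each control period).
- bot.get_image(name): name is "scene" or "top" or "wrist"; returns a dict with "color" (480x640x3 uint8, red, green, blue), "z_map" (480x640 float32, m along the optical axis (not along the pixel's ray), 0 where there is no reading), "vertical_fov" (degrees; the focal length in pixels is half the picture's height over the tangent of half this angle, whatever the lens; pixels are square), "cx", "cy" (the principal point, pixels), "T" (4x4, takes a point from camera to world coordinates). Camera axes: x right, y down, z forward; pixel columns grow to the right and rows downward; lengths in m; the calibration is good to about 2 mm. The wrist camera is an equidistant fisheye: a pixel r from the principal point sees the ray r / f radians off the axis. A picture is of the moment at which its call begins.
- bot.job_done(): hands the job in, once; it reports no verdict.
Trained networks look in the newest picture that a camera, given by its name, has taken for a name from the list of things; names that differ only in an ending like _2 or _b are one class to them, and where a whole thing is asked for, a point or a joint stands for the part that bears it (a point fixed in the world has none). Each returns a list of dicts, best first, with "confidence" (0 to 1); they miss things now and then, are a little off and sometimes report something else, mostly with a low value. They report only what shows in the picture. A call takes as long as a camera call. They do not tell look-alikes from the thing itself.
- bot.find_in(query, camera): "box" ([left, top, right, bottom] in pixels, round what is visible of it).
- bot.tip_of(query, camera): "point" ([column, row] in pixels: a listed point, or the origin of a listed thing).
The state is a dict: "clock": time; "joint_pos": joint angles; "qd": joint speeds; "tau": joint torques, N m; "position": TCP position; "eef_rot": TCP orientation; "force": force on the tool from outside, world axes, zero at the start; "wrist_torque": the same for the moment, N m; "grip_width": finger opening in m.
Only numpy, scipy, OpenCV 4.12 (cv2) and the standard library are available. Lean on these libraries where they do the work, as an engineer would, in place of code of your own. Each camera call takes 0.05 s, during which the arm holds its last target.

## Working session

There is one attempt and no reset: what is moved stays moved. The work goes in short steps, Python scripts to look and compute and a tool call to move; the robot and the scene stay as the last step left them, time stands still between calls to the robot, and variables do not carry over. Pictures are saved under pics/ and viewed, and the job is handed in when it is done.

Besides the shell and the picture viewer there is one more tool, called after ">>>" by a JSON object that holds its "name" and its "arguments", one argument or row to a line. move_arm: Moves the arm, as the interface text tells. Its arguments: {"type":"object","properties":{"deltas":{"type":"array","items":{"type":"object","properties":{"slide":{"type":"array","items":{"type":"number"}},"rot":{"type":"array","items":{"type":"number"}}}}},"grip":{"type":"number"},"force":{"type":"number"}},"required":["deltas"]}

```bash
mkdir -p pics; cat > h.py <<'E'
import numpy as np, cv2
from plant import bot
def px2w(im,u,v,z=None):
    f=240/np.tan(np.radians(im["vertical_fov"])/2)
    d=np.array([(u-im["cx"])/f,(v-im["cy"])/f,1.]); T=im["T"]
    if z is None:
        return (T@np.r_[d*im["z_map"][int(v),int(u)],1])[:3]
    r=T[:3,:3]@d; o=T[:3,3]
    return o+r*(z-o[2])/r[2]
def cloud(im):
    f=240/np.tan(np.radians(im["vertical_fov"])/2)
    v,u=np.mgrid[:480,:640]; Z=im["z_map"]
    P=np.stack([(u-im["cx"])/f*Z,(v-im["cy"])/f*Z,Z],-1)
    return P@im["T"][:3,:3].T+im["T"][:3,3]
def save(im,n): cv2.imwrite("pics/"+n+".png",im["color"][:,:,::-1])
E
python3 - <<'E'
from h import *
np.set_printoptions(precision=3,suppress=True)
for c in ["scene","top"]:
    im=bot.get_image(c); save(im,c+"0")
    print(c,im["T"][:3,3])
    for q,z in [("dish",0.0),("knob",.241),("elbow",.203),("shoulder",.187),("comb_tip",.061),("post",0),("pumice",0),("shampoo",0),("nail_brush",0)]:
        for d in bot.tip_of(q,c)[:3]:
            u,v=d["point"]; print(q,round(d["confidence"],2),np.round([u,v]),px2w(im,u,v,z))
print(bot.get_obs())
E
```

```text
scene [ 1.015 -0.634  1.144]
dish 0.97 [174. 287.] [ 0.256 -0.294  0.   ]
dish 0.95 [297. 280.] [ 0.462 -0.075  0.   ]
dish 0.86 [353. 373.] [ 0.722 -0.168  0.   ]
knob 0.6 [387. 170.] [0.519 0.173 0.241]
elbow 0.85 [433. 221.] [0.671 0.148 0.203]
shoulder 0.83 [373. 259.] [ 0.635 -0.015  0.187]
comb_tip 0.7 [381. 221.] [0.524 0.175 0.061]
post 0.66 [366. 302.] [ 0.628 -0.008  0.   ]
pumice 0.93 [336. 240.] [0.451 0.088 0.   ]
shampoo 0.58 [230. 411.] [ 0.588 -0.409  0.   ]
top [ 0.4   -0.005  1.252]
dish 0.84 [435. 348.] [ 0.263 -0.288  0.   ]
dish 0.74 [423. 254.] [ 0.475 -0.265  0.   ]
dish 0.62 [382. 143.] [ 0.729 -0.174  0.   ]
knob 0.8 [211. 219.] [0.523 0.174 0.241]
elbow 0.87 [235. 142.] [0.677 0.136 0.203]
shoulder 0.9 [313. 166.] [ 0.634 -0.014  0.187]
comb_tip 0.55 [227. 227.] [0.527 0.171 0.061]
post 0.8 [315. 185.] [ 0.63  -0.019  0.   ]
pumice 0.67 [271. 263.] [0.453 0.08  0.   ]
pumice 0.43 [227. 225.] [0.537 0.179 0.   ]
nail_brush 0.85 [136. 288.] [0.395 0.38  0.   ]
{'clock': 1.0, 'joint_pos': array([-1.246,  0.351,  1.652, -0.   ,  1.139, -0.085]), 'qd': array([-0.001,  0.001, -0.001,  0.   ,  0.001, -0.   ]), 'tau': array([ -0.003, -49.726, -28.548,   0.07 ,   0.022,  -0.   ]), 'position': array([ 0.219, -0.504,  0.219]), 'eef_rot': array([[ 0.917,  0.398, -0.   ],
       [ 0.398, -0.917, -0.   ],
       [-0.   ,  0.   , -1.   ]]), 'force': array([ 0.569,  0.267, -0.205]), 'wrist_torque': array([-0.019,  0.012, -0.006]), 'grip_width': 0.09290671797279089}
```

View pics/scene0.png

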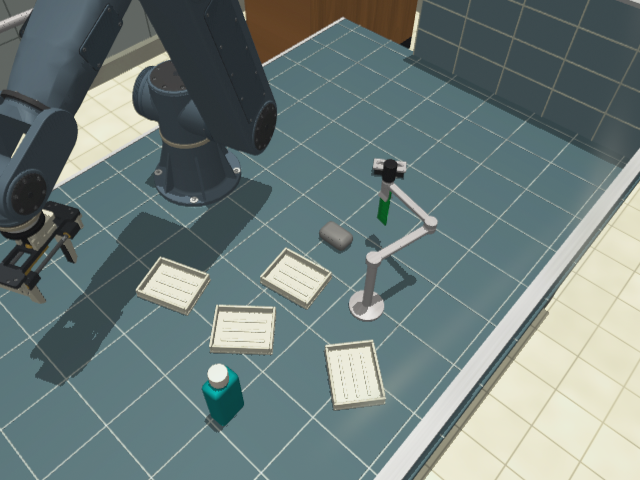

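View pics/top0.png

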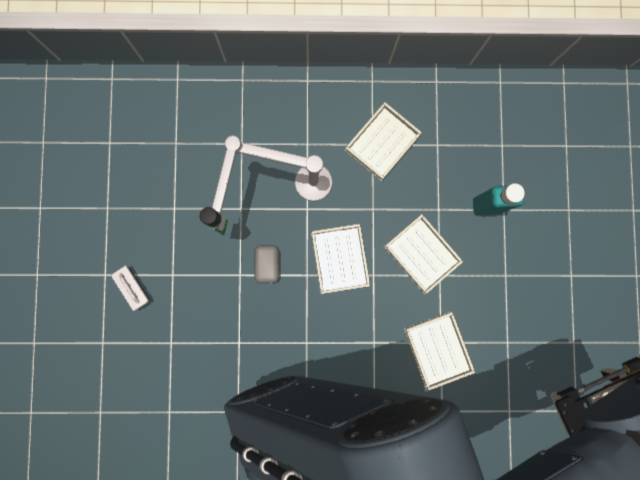

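The top view shows four dishes at (340,258), (425,253), (384,141) and (440,350). The leftmost (greatest y) is the one at (340,258), about (0.46,-0.075). The knob is at (210,216), and the pumice lies between it and the dish, low enough for the comb to pass over. Next I'll refine both positions from the depth map.

```bash
cat > m.py <<'E'
from h import *
np.set_printoptions(precision=4,suppress=True)
def dish(im,lo=(.36,-.17),hi=(.56,.03)):
    P=cloud(im).reshape(-1,3);C=im["color"].reshape(-1,3).astype(int)
    m=(P[:,2]>.018)&(P[:,2]<.04)&(P[:,0]>lo[0])&(P[:,0]<hi[0])&(P[:,1]>lo[1])&(P[:,1]<hi[1])&(C.min(1)>120)
    r=cv2.minAreaRect((P[m,:2]*1000).astype(np.float32)); return m.sum(),r
def knob(im):
    P=cloud(im).reshape(-1,3)
    m=(P[:,2]>.257)&(P[:,2]<.275)&(P[:,0]>.35)&(P[:,0]<.75)&(abs(P[:,1])<.3)
    return m.sum(),cv2.minEnclosingCircle((P[m,:2]*1000).astype(np.float32)),P[m].mean(0)
E
python3 - <<'E'
from m import *
for c in ["top","scene"]:
    im=bot.get_image(c); print(c,dish(im),knob(im))
    for d in bot.find_in("dish",c): print(d)
E
```

```text
top (np.int64(609), ((461.740234375, -75.72676849365234), (140.20248413085938, 110.3517074584961), 8.86170768737793)) (np.int64(251), ((525.9776000976562, 174.03076171875), 15.984952926635742), array([0.5251, 0.1735, 0.2655]))
{'box': [404.8, 311.3, 473.5, 392.7], 'confidence': 0.9}
{'box': [310.4, 224.8, 370.1, 296.4], 'confidence': 0.64}
{'box': [343.8, 104.6, 423.0, 181.8], 'confidence': 0.58}
{'box': [199.7, 139.2, 335.1, 235.7], 'confidence': 0.52}
scene (np.int64(368), ((460.6635437011719, -76.40876007080078), (141.80831909179688, 113.50916290283203), 8.810674667358398)) (np.int64(139), ((526.003662109375, 172.28033447265625), 17.62735366821289), array([0.5269, 0.1696, 0.2651]))
{'box': [208.0, 303.8, 274.7, 355.0], 'confidence': 0.94}
{'box': [322.7, 337.4, 385.1, 412.8], 'confidence': 0.76}
{'box': [132.3, 253.6, 211.3, 319.0], 'confidence': 0.75}
{'box': [261.6, 246.1, 332.0, 309.9], 'confidence': 0.67}
```

>>> {"name": "move_arm", "arguments": {
  "deltas": [
    {"slide":[0,0,0.05],"rot":[0,0,0]},
    {"slide":[0,0,0.1],"rot":[0,0,0]},
    {"slide":[0.01,0.02,0.14],"rot":[0,0,0]},
    {"slide":[0.03,0.066,0.14],"rot":[0,0,0]},
    {"slide":[0.055,0.12,0.14],"rot":[0,0,0]},
    {"slide":[0.08,0.176,0.14],"rot":[0,0,0]},
    {"slide":[0.105,0.231,0.14],"rot":[0,0,0]},
    {"slide":[0.13,0.286,0.14],"rot":[0,0,0]},
    {"slide":[0.155,0.341,0.14],"rot":[0,0,0]},
    {"slide":[0.18,0.396,0.14],"rot":[0,0,0]}
  ],
  "grip": 1,
  "force": 25
}}

```text
clock: 2.45
position: [0.3996, -0.1066, 0.3589]
eef_rot: [[0.917, 0.398, 0.001], [0.398, -0.917, -0.0], [0.001, 0.001, -1.0]]
force: [1.7, -0.6, -0.0]
grip_width: 0.0928
```

>>> {"name": "move_arm", "arguments": {
  "deltas": [
    {"slide":[0.023,0.05,0],"rot":[0,0,0]},
    {"slide":[0.046,0.1,0],"rot":[0,0,0]},
    {"slide":[0.069,0.15,0],"rot":[0,0,0]},
    {"slide":[0.092,0.2,0],"rot":[0,0,0]},
    {"slide":[0.112,0.25,0],"rot":[0,0,0]},
    {"slide":[0.127,0.281,0],"rot":[0,0,0]},
    {"slide":[0.127,0.281,0],"rot":[0,0,0]},
    {"slide":[0.127,0.281,0],"rot":[0,0,0]}
  ]
}}

```text
clock: 3.45
position: [0.5259, 0.1721, 0.3586]
eef_rot: [[0.917, 0.398, -0.0], [0.398, -0.917, -0.0], [-0.0, 0.0, -1.0]]
force: [0.7, -0.1, 0.8]
grip_width: 0.0929
```

```bash
python3 - <<'E'
from m import *
im=bot.get_image("wrist"); save(im,"w1")
print(bot.get_obs()["position"],bot.tip_of("knob","wrist"))
im=bot.get_image("scene"); save(im,"s1")
E
```

```text
[0.5259 0.1718 0.3588] [{'point': [451.0, 293.0], 'confidence': 0.23}]
```

View pics/w1.png

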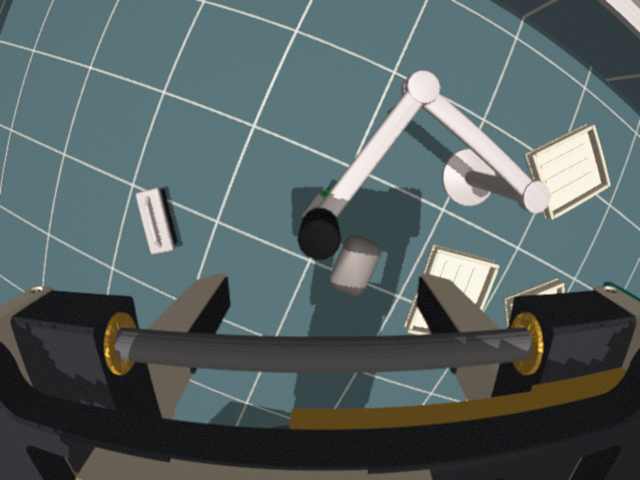

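View pics/s1.png

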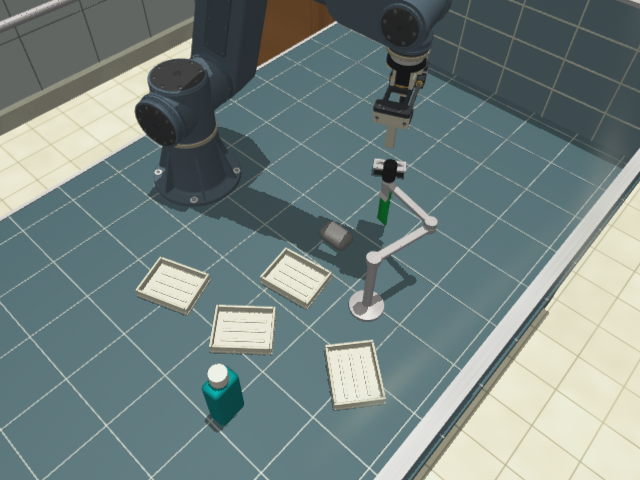

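In the wrist view the knob, at (320,232), is centred between the fingers at about x 205 and 440. In the scene view the gripper is straight above it. I'll lower onto it now.

>>> {"name": "move_arm", "arguments": {
  "deltas": [
    {"slide":[0,0.001,-0.04],"rot":[0,0,0]},
    {"slide":[0,0.001,-0.08],"rot":[0,0,0]},
    {"slide":[0,0.001,-0.11],"rot":[0,0,0]},
    {"slide":[0,0.001,-0.13],"rot":[0,0,0]},
    {"slide":[0,0.001,-0.133],"rot":[0,0,0]},
    {"slide":[0,0.001,-0.133],"rot":[0,0,0]}
  ]
}}

```text
clock: 4.35
position: [0.5265, 0.1733, 0.2265]
eef_rot: [[0.917, 0.398, 0.001], [0.398, -0.917, 0.0], [0.001, 0.0, -1.0]]
force: [-0.0, 0.6, -0.6]
grip_width: 0.0929
```

>>> {"name": "move_arm", "arguments": {
  "deltas": [
    {"slide":[0,0,0],"rot":[0,0,0]},
    {"slide":[0,0,0],"rot":[0,0,0]},
    {"slide":[0,0,0],"rot":[0,0,0]},
    {"slide":[0,0,0],"rot":[0,0,0]},
    {"slide":[0,0,0],"rot":[0,0,0]},
    {"slide":[0,0,0],"rot":[0,0,0]},
    {"slide":[0,0,0],"rot":[0,0,0]},
    {"slide":[0,0,0],"rot":[0,0,0]}
  ],
  "grip": -1,
  "force": 25
}}

```text
clock: 5.35
position: [0.526, 0.1738, 0.2256]
eef_rot: [[0.917, 0.398, -0.0], [0.398, -0.917, 0.0], [-0.0, -0.0, -1.0]]
force: [-1.5, 2.1, 0.9]
grip_width: 0.0314
```

```bash
python3 - <<'E'
from m import *
print(bot.get_obs()["position"])
im=bot.get_image("scene"); save(im,"s2")
E
```

```text
[0.526  0.1738 0.2256]
```

View pics/s2.png

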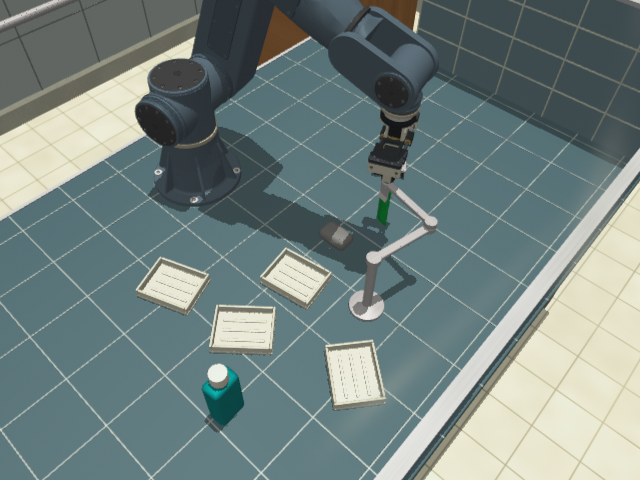

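The fingers stopped at 31.4 mm, so the knob is held. Now I'll swing it slowly towards the dish.

>>> {"name": "move_arm", "arguments": {
  "deltas": [
    {"slide":[-0.003,-0.01,0],"rot":[0,0,0]},
    {"slide":[-0.007,-0.027,0],"rot":[0,0,0]},
    {"slide":[-0.012,-0.045,0],"rot":[0,0,0]},
    {"slide":[-0.016,-0.063,0],"rot":[0,0,0]},
    {"slide":[-0.021,-0.08,0],"rot":[0,0,0]},
    {"slide":[-0.026,-0.1,0],"rot":[0,0,0]},
    {"slide":[-0.031,-0.12,0],"rot":[0,0,0]},
    {"slide":[-0.035,-0.135,0],"rot":[0,0,0]},
    {"slide":[-0.039,-0.15,0],"rot":[0,0,0]},
    {"slide":[-0.039,-0.15,0],"rot":[0,0,0]}
  ]
}}

```text
clock: 6.65
position: [0.4867, 0.0221, 0.2256]
eef_rot: [[0.918, 0.398, -0.001], [0.398, -0.918, -0.002], [-0.001, 0.001, -1.0]]
force: [-0.9, -3.1, 0.8]
grip_width: 0.0316
```

>>> {"name": "move_arm", "arguments": {
  "deltas": [
    {"slide":[-0.004,-0.015,0],"rot":[0,0,0]},
    {"slide":[-0.009,-0.035,0],"rot":[0,0,0]},
    {"slide":[-0.014,-0.055,0],"rot":[0,0,0]},
    {"slide":[-0.02,-0.075,0],"rot":[0,0,0]},
    {"slide":[-0.024,-0.09,0],"rot":[0,0,0]},
    {"slide":[-0.026,-0.099,0],"rot":[0,0,0]},
    {"slide":[-0.026,-0.099,0],"rot":[0,0,0]},
    {"slide":[-0.026,-0.099,0],"rot":[0,0,0]},
    {"slide":[-0.026,-0.099,0],"rot":[0,0,0]}
  ]
}}

```text
clock: 7.78
position: [0.461, -0.0755, 0.2256]
eef_rot: [[0.917, 0.399, -0.0], [0.399, -0.917, -0.001], [-0.001, 0.0, -1.0]]
force: [-0.9, -3.3, 0.4]
grip_width: 0.0316
```

```bash
python3 - <<'E'
from m import *
o=bot.get_obs();print(o["position"],o["force"],o["joint_pos"])
im=bot.get_image("scene"); save(im,"s3")
print(bot.tip_of("comb_tip","scene")); d=bot.tip_of("comb_tip","scene")
if d: print(px2w(im,*d[0]["point"],.061))
E
```

```text
[ 0.461  -0.0755  0.2256] [-0.9428 -3.2792  0.4192] [-0.2616  0.1913  1.8478 -0.0007  1.1028  0.8992]
[{'point': [294.7, 267.5], 'confidence': 0.7}]
[ 0.4624 -0.0809  0.061 ]
```

View pics/s3.png

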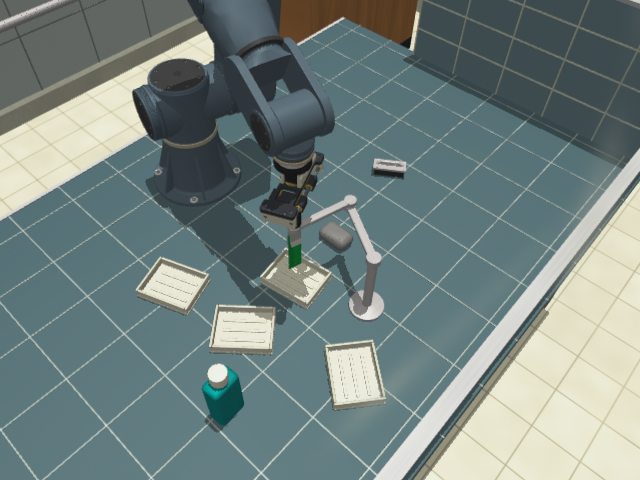

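The comb now hangs over the left dish: its tip is at (295,268), which maps to about (0.462,-0.081) at z 0.061. I'll let go, rise, and look again.

>>> {"name": "move_arm", "arguments": {
  "deltas": [
    {"slide":[0,0,0],"rot":[0,0,0]},
    {"slide":[0,0,0],"rot":[0,0,0]},
    {"slide":[0,0,0],"rot":[0,0,0]},
    {"slide":[0,0,0],"rot":[0,0,0]},
    {"slide":[0,0,0],"rot":[0,0,0]},
    {"slide":[0,0,0],"rot":[0,0,0]},
    {"slide":[0,0,0],"rot":[0,0,0]}
  ],
  "grip": 1
}}

```text
clock: 8.8
position: [0.4611, -0.0754, 0.2256]
eef_rot: [[0.917, 0.398, -0.0], [0.398, -0.917, 0.0], [-0.0, -0.0, -1.0]]
force: [0.3, -0.6, 0.0]
grip_width: 0.0921
```

>>> {"name": "move_arm", "arguments": {
  "deltas": [
    {"slide":[0,0,0.02],"rot":[0,0,0]},
    {"slide":[0,0,0.06],"rot":[0,0,0]},
    {"slide":[0,0,0.1],"rot":[0,0,0]},
    {"slide":[0,0,0.14],"rot":[0,0,0]},
    {"slide":[-0.01,0.04,0.15],"rot":[0,0,0]},
    {"slide":[-0.03,0.09,0.15],"rot":[0,0,0]},
    {"slide":[-0.05,0.14,0.15],"rot":[0,0,0]},
    {"slide":[-0.07,0.19,0.15],"rot":[0,0,0]},
    {"slide":[-0.09,0.23,0.15],"rot":[0,0,0]},
    {"slide":[-0.09,0.25,0.15],"rot":[0,0,0]}
  ]
}}

```text
clock: 10.05
position: [0.37, 0.1762, 0.3759]
eef_rot: [[0.916, 0.4, 0.001], [0.4, -0.916, 0.0], [0.001, -0.0, -1.0]]
force: [0.3, -0.2, -0.8]
grip_width: 0.0931
```

```bash
python3 - <<'E'
from m import *
for c in ["top","scene"]:
    im=bot.get_image(c); save(im,c+"4"); print(c,dish(im),knob(im))
    for d in bot.tip_of("comb_tip",c): print(d,px2w(im,*d["point"],.061))
print(bot.get_obs()["clock"])
E
```

```text
top (np.int64(578), ((461.8055725097656, -75.8757553100586), (140.1926727294922, 110.40211486816406), 9.05098819732666)) (np.int64(248), ((460.70269775390625, -76.23858642578125), 15.889493942260742), array([ 0.4603, -0.0762,  0.266 ]))
{'point': [341.5, 256.4], 'confidence': 0.88} [ 0.4645 -0.0762  0.061 ]
scene (np.int64(342), ((460.78045654296875, -76.87235260009766), (142.04000854492188, 112.17121887207031), 9.118280410766602)) (np.int64(168), ((459.40283203125, -78.8652114868164), 17.293500900268555), array([ 0.4618, -0.0804,  0.2653]))
{'point': [294.7, 267.9], 'confidence': 0.7} [ 0.4632 -0.0817  0.061 ]
10.25
```

View pics/top4.png

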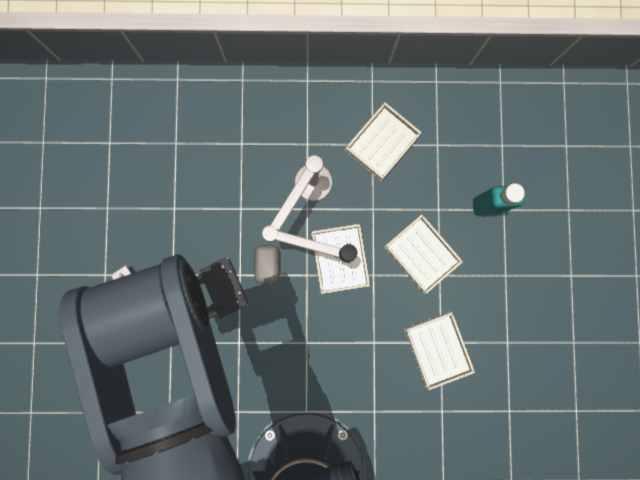

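View pics/scene4.png

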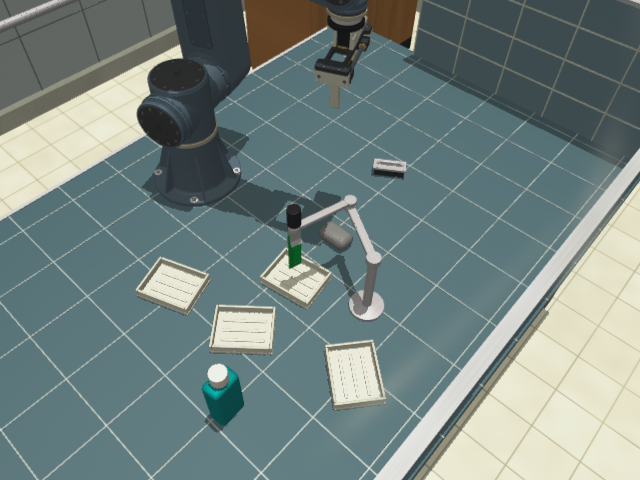

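The top view has the knob at (348,253), right over the left dish at (340,258). The scene view shows the comb tip above that dish at (295,268), with the gripper well clear. Everything else is where it started, so I'll hand in the job.

```bash
python3 -c "
from plant import bot
print(bot.job_done())"
```

```text
the job is handed in; nothing more can be done
None
```

The comb now hangs over the middle of the leftmost white soap dish, and the arm stayed put when I let go. I gripped the black knob, swung it slowly to the dish, opened the gripper, backed well clear and handed the job in at about 10 s.

- **Position:** in the last top picture the depth map puts the knob at (0.461, -0.076) and the dish centre at (0.462, -0.076). That is about 1 mm apart, and the comb tip is straight below the knob.
- **Disagreement:** the network's estimates of the comb tip differed slightly, at (0.465, -0.076) from the top and (0.463, -0.082) from the scene camera. That is 3 to 6 mm from the centre.
- **Other things:** the dish measured the same before and after, to within 1 mm. The other dishes, pumice and shampoo look unmoved in the pictures. The nail brush looks unmoved in the scene picture; in the top one the robot mostly hides it.
- **Forces:** the wrist force readings stayed around 3 N while I swung the arm.

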